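Open the push-to-open cupboard with the slatted door

TASK

Two small push-to-open cupboards without handles stand on the worktop. Gently press the free edge of the slatted door inward with the fingertips until its catch lets go, let the door spring ajar, then push it from behind with a fingertip, without taking it between the fingers, until it stands wide open, about square to its cupboard. Leave the plain-fronted cupboard shut and do not disturb the mug, glass and jam jar.

Things in the scene. Friction and masses are not known exactly. Their poses are not given: they have to be found in the camera images.
- slat_cupboard: The cupboard to open: white carcass fixed to the worktop, 150 deep (x) x 200 wide (y) x 200 mm high, with a handleless pale wood door of upright slats. Origin: centre of the underside; z up, the front faces -x (roughly to the robot), hinge on the +y side. Front rim of the carcass at x = -75 mm; the shut door stands off it: inner face x = -83, outer face x = -99 mm. May stand left or right.
- slat_door (a joint): Angle of the slatted door, rad. 0: shut, latched; positive: open toward the robot (1.57 square, stop 1.75); negative: pressed in (stop -0.04). Pressing the free edge in 4.5 mm (-0.025) with some 4 N frees the catch; up to the stop (7 mm) is sure. As the finger backs away a spring drives the door to about 0.35. Beyond that it turns freely, lightly damped, and stays where left. It does not latch again.
- slat_press (a point): Point to press: on the outer face of the slatted door, 18 mm from its free edge (the right edge, seen from the robot), 28 mm below its top edge, 176 mm from the hinge axis. Moves with the door; its x axis points through the door from front to back (the way to press), z up. The slatted cupboard and door must not be pushed with over 40 N.
- slat_hinge (a point): On the hinge axis (left edge) of the slatted door, at the height of its top edge, 198 mm above the worktop, in the plane of the door's inner face; in the cupboard's frame x = -83, y = 98 mm. Turns with the door: -y runs along the door to its free edge (194 mm), -x out of its front. The door is 16 mm thick, on the -x side, and its lower edge is 22 mm above the worktop.
- plain_cupboard: The other cupboard, same sizes and frame, with a flat, plain pale wood door. Fixed to the worktop. Must stay shut.
- plain_door (a joint): Angle of the plain door, same meaning and same catch: it springs ajar if it is pressed. Must stay at 0 (within 0.03).
- mug: Orange mug, 81 x 113 x 101 mm high, loose bystander; origin: centre of the underside.
- glass: Clear drinking glass, 81 mm across, 91 mm high, loose bystander; origin: centre of the underside.
- jam: Jam jar, 69 mm across, 112 mm high, loose bystander; origin: centre of the underside.
- slat_gap (a point): On the inner face of the slatted door, 155 mm from the hinge axis, level with its top edge; moves with the door, axes as slat_hinge. A good place to push it open from behind: ajar, there are about 60 mm between here and the carcass. The space behind the door is empty down to 75 mm above the worktop; catch and plunger sit below that.

How it is judged:
By the outcome, as a careful person would: the job done as asked, in the order asked, and still so for the second after the job is handed in, with the robot touching nothing.
It also fails if it takes over 48 s, if anything falls off the work surface, if the arm or the gripper's body presses on something with over 40 N, if the wrist force passes 120 N, or if a joint passes its speed limit or range.

ROBOT

A 7-joint arm with a two-finger parallel gripper is mounted at the origin on a cart in front of the work surface, level with it; the furniture and walls round the work are solid. World frame = base frame: x ahead of the robot, y to its left, z up, the work surface at z = 0. Lengths are in m, angles in degrees, forces in N, time in s.
With the tool pointing down it reaches from about 0.425 to 0.825 m from the base axis. Payload 3.6 kg.
Tool frame: the origin (TCP) lies midway between the tips of the shut fingers; the grasp point (between the pads) lies 19 mm behind it; z points along the fingers, y is the line along which they close (so a half turn about z gives the same grasp; the last joint's range is limited). The gripper opens to 85 mm and grips with 20 to 120 N. Pads are 22 mm wide; open, the fingers measure 114 mm over their backs; the gripper's body (76 mm by 85 mm) begins 54 mm behind the grasp point. The pads swing forward as they close: fully open they stand 13 mm farther back than shut.
Start: joints at [-67.408, 35.231, -0.722, 81.555, 0.464, 63.22, -2.315], TCP at [0.265, 0.593, 0.231] pointing down, gripper open.
Joint ranges: [-178.69, 178.69], [-17.37, 117.87], [-77.05, 75.6], [15.02, 138.74], [-78.02, 258.01], [0.78, 113.62], [-162.83, 162.83]. Speed limits (degrees/s): [159.86, 159.86, 180, 180, 180, 180, 180].

INTERFACE

Orientations are given as a 3x3 rotation matrix whose columns are the frame's x, y, z axes.
In Python, from bench import manip, vision, close_job gives the robot as it stands.
- The arm moves only by the shell command python3 -m pendant 'ROWS' [FORCE]. ROWS is JSON, a list of rows, each an object with "dp": the shift along the tool's x, y, z in units of 0.02 m (1.0 is 0.02 m), a list of three; "turn": the turn about the tool's z in units of 6 degrees (1.0 is 6 degrees); "hand": the gripper command: -1 is fully open, 1 is shut, values between are in proportion. A call has exactly 10 rows; each row shifts and turns the commanded pose from where the row before left it, along the tool's axes as they then stand; what a row does not reach is not made up. A row lasts 1/12 s, in which the tool goes at most 41.7 mm and 7.16 degrees, less where a joint would pass 70% of its speed; a pose out of reach is approached as far as the arm can. A call with a number of a shift or a turn outside -1 to 1 is refused whole. A call with a gripper value outside its range is refused whole. The fingers move at their own pace and stop on an object; FORCE is the grip in N (left out, the last holds). Time passes only in rows, so rows that do not move let the fingers close, or fill a call up. It gives the time, the measured TCP pose, the force, the opening and the grip force at its end, in the units of the state.
- manip.state(): the state, without advancing time (a new reading comes with each control period).
- vision.capture(name): name is "scene" or "top" or "wrist"; returns (picture, depth): 400x640x3 uint8, red, green, blue; 400x640 float32, m along the optical axis (not along the pixel's ray), 0 where there is no reading.
- vision.camera_model(name): a dict with "fx", "fy", "cx", "cy" (pixels), "cam_to_world" (4x4, takes a point from camera to world coordinates); the wrist camera has in their place "T_tool_cam" (4x4, takes a point from camera to tool coordinates, whose origin is the TCP and whose axes are the flange's). Camera axes: x right, y up, looking along -z (the intrinsics and any distortion apply to the point x, -y, -z); pixel columns grow to the right and rows downward; lengths in m; the calibration is good to about 2 mm. The wrist camera is an equidistant fisheye: a pixel r from the principal point sees the ray r / f radians off the axis. A picture is of the moment at which its call begins: read the wrist's pose just before it. camera_model takes no time and is no camera call.
- close_job(): hands the job in; it is judged then, once.
Trained networks look in the newest picture that a camera, given by its name, has taken for a name from the list of things; names that differ only in an ending like _2 or _b are one class to them, and where a whole thing is asked for, a point or a joint stands for the part that bears it (a point fixed in the world has none). Each returns a list of dicts, best first, with "confidence" (0 to 1); they miss things now and then, are a little off and sometimes report something else, mostly with a low value. They report only what shows in the picture. A call takes as long as a camera call.
- vision.outline_of(camera, target): "mask" (400x640 bool, what is visible of it) and "uv" ([column, row] in pixels, amid what is visible of it).
The state is a dict: "clock": time; "qpos": joint angles; "qd": joint speeds; "joint_efforts": joint torques, N m; "tcp_pos": TCP position; "tool_rot": TCP orientation; "ft_force": force on the tool from outside, world axes, zero at the start; "torque": the same for the moment, N m; "width": finger opening in m; "finger_force": force on a finger pad.
Only numpy, scipy, OpenCV 4.12 (cv2) and the standard library are available. Lean on these libraries where they do the work, as an engineer would, in place of code of your own. Each camera call takes 0.05 s, during which the arm holds its last target. There are 200 camera calls.

## Working session

There is one attempt and no reset: what is moved stays moved. The work goes in short steps, Python scripts to look and compute and a shell command to move; the robot and the scene stay as the last step left them, time stands still between calls to the robot, and variables do not carry over. Pictures are saved under pics/ and viewed, at most 10 in all, crops included, and the job is handed in when it is done.

```bash
mkdir -p pics; python3 - <<'E'
from bench import manip, vision
import cv2,numpy as np
s=manip.state();print(s['clock'],s['tcp_pos'],np.round(s['tool_rot'],3).tolist(),s['width'])
ims=[]
for c in('scene','top'):
    im,d=vision.capture(c);np.savez(f'{c}.npz',im=im,d=d);m=vision.camera_model(c);
    print(c,{k:np.round(v,3).tolist() for k,v in m.items()})
    K=m; T=np.array(m['cam_to_world'])
    def world(mask):
        v,u=np.nonzero(mask&(d>0));z=d[v,u]
        P=np.c_[(u-K['cx'])/K['fx']*z,-(v-K['cy'])/K['fy']*z,-z]
        return P@T[:3,:3].T+T[:3,3]
    for t in('slat_door','slat_cupboard','plain_cupboard','mug','glass','jam'):
        for o in vision.outline_of(c,t)[:2]:
            P=world(o['mask'])
            print(t,round(o['confidence'],2),np.round(o['uv']),o['mask'].sum(), np.round(np.percentile(P,[2,50,98],axis=0),3).tolist() if len(P) else '')
            np.save(f'{c}_{t}.npy',P) if o is not None else 0
    cv2.imwrite(f'pics/{c}.png',im[:,:,::-1])
E
```

```text
0.0 [0.26517933 0.59260124 0.23013819] [[-0.913, 0.408, -0.001], [0.408, 0.913, -0.002], [-0.0, -0.003, -1.0]] 0.08533464104746143
scene {'fx': 435.82, 'fy': 435.82, 'cx': 317.228, 'cy': 194.9, 'cam_to_world': [[-0.436, 0.575, -0.692, -0.433], [-0.9, -0.266, 0.347, 0.647], [0.016, 0.774, 0.633, 1.017], [0.0, 0.0, 0.0, 1.0]]}
slat_door 0.85 [359. 173.] 1723 [[0.57, -0.136, 0.031], [0.58, -0.031, 0.113], [0.591, 0.045, 0.199]]
slat_cupboard 0.98 [345. 168.] 3830 [[0.572, -0.13, 0.018], [0.601, 0.007, 0.145], [0.737, 0.059, 0.204]]
slat_cupboard 0.59 [257. 191.] 4491 [[0.586, 0.217, 0.024], [0.607, 0.331, 0.153], [0.733, 0.422, 0.204]]
plain_cupboard 0.56 [258. 191.] 4462 [[0.586, 0.217, 0.025], [0.607, 0.332, 0.153], [0.731, 0.422, 0.204]]
mug 0.67 [362. 176.] 1789 [[0.57, -0.139, 0.028], [0.58, -0.03, 0.113], [0.592, 0.046, 0.199]]
mug 0.56 [416. 228.] 667 [[0.308, -0.145, 0.004], [0.329, -0.092, 0.056], [0.387, -0.076, 0.101]]
glass 0.65 [347. 250.] 862 [[0.299, 0.12, 0.006], [0.334, 0.158, 0.059], [0.377, 0.196, 0.093]]
jam 0.71 [280. 277.] 1025 [[0.293, 0.318, -0.0], [0.308, 0.382,
[... 333 characters left out ...]
_cupboard 0.75 [255. 156.] 1518 [[0.648, 0.231, 0.193], [0.708, 0.325, 0.2], [0.766, 0.418, 0.204]]
slat_cupboard 0.63 [368. 158.] 3967 [[0.571, -0.141, 0.038], [0.608, -0.042, 0.195], [0.742, 0.056, 0.203]]
plain_cupboard 0.94 [257. 154.] 1644 [[0.21, 0.228, 0.091], [0.71, 0.323, 0.2], [0.82, 0.421, 0.679]]
plain_cupboard 0.68 [373. 174.] 1751 [[0.57, -0.14, 0.034], [0.579, -0.048, 0.132], [0.591, 0.043, 0.2]]
mug 0.9 [417. 237.] 840 [[0.306, -0.172, 0.006], [0.35, -0.12, 0.063], [0.385, -0.076, 0.103]]
glass 0.85 [332. 260.] 635 [[0.297, 0.124, 0.006], [0.347, 0.16, 0.043], [0.375, 0.195, 0.092]]
jam 0.68 [266. 283.] 699 [[0.292, 0.344, 0.013], [0.308, 0.375, 0.104], [0.353, 0.405, 0.115]]
```

View pics/scene.png

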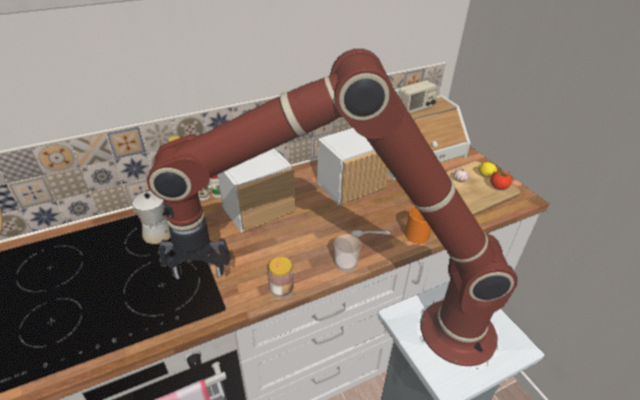

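View pics/top.png

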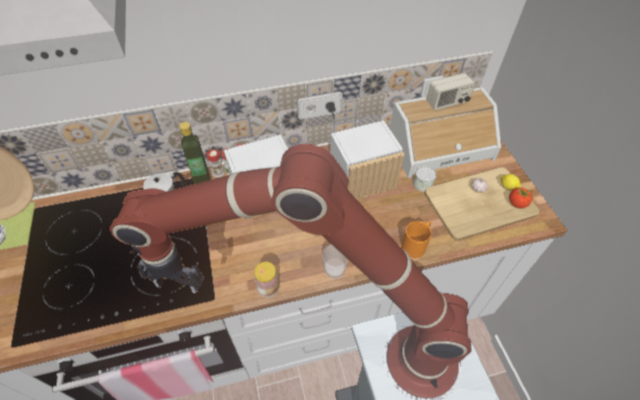

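The slatted cupboard is the right-hand one, with its top centred near (368,140) in the top view. The glass (333,260), jar (265,280) and mug (417,240) stand in front. I'll fit the pose next.

```bash
cat > h.py <<'E'
import numpy as np
from bench import manip,vision
def st():
    s=manip.state();R=np.array(s['tool_rot']);print('t',round(s['clock'],2),'tcp',np.round(s['tcp_pos'],4),'yaw_x',round(np.degrees(np.arctan2(R[1,0],R[0,0])),2),'F',np.round(s['ft_force'],1),'w',round(s['width'],3),'qp',np.round(s['qpos'],0));return s
def cloud(c,im,d):
    K=vision.camera_model(c);T=np.array(K['cam_to_world']);v,u=np.mgrid[:400,:640]
    P=np.stack([(u-K['cx'])/K['fx']*d,-(v-K['cy'])/K['fy']*d,-d],-1)
    return P@T[:3,:3].T+T[:3,3]
E
python3 - <<'E'
from h import *
import cv2
for c in('top','scene'):
    z=np.load(c+'.npz');P=cloud(c,z['im'],z['d']);
    D=np.load(c+'_slat_door.npy');D=D[(D[:,2]>.04)&(D[:,2]<.185)]
    m=abs(D[:,0]-np.median(D[:,0]))<.03
    for _ in range(4):
        k=np.polyfit(D[m,1],D[m,0],1);r=D[:,0]-np.polyval(k,D[:,1]);m=abs(r)<.004
    yaw=-np.degrees(np.arctan(k[0]))
    E=D[m];print(c,'front x=%.4f%+.4f y'%(k[1],k[0]),'yaw',yaw,'y range',np.percentile(E[:,1],[0,1,99,100]),m.sum())
    Q=P[(abs(P[...,2]-.2)<.006)&(P[...,0]>.59)&(P[...,0]<.78)&(abs(P[...,1]+.04)<.16)]
    print('top',cv2.minAreaRect(Q[:,:2].astype(np.float32)),len(Q))
    Q=P[(P[...,2]>.02)&(P[...,2]<.3)&(P[...,0]>.42)&(P[...,0]<.8)&(P[...,1]<-.16)&(P[...,1]>-.3)]
    if len(Q):print('right nbrs',np.percentile(Q,[1,50,99],axis=0).round(3).tolist(),len(Q))
E
```

```text
top front x=0.5746-0.0795 y yaw 4.544929052641857 y range [-0.14752078 -0.14461801  0.04135877  0.04442259] 1201
top ((0.6675540804862976, -0.04596157371997833), (0.1691063493490219, 0.20416224002838135), 4.35161018371582) 1946
right nbrs [[0.433, -0.299, 0.02], [0.674, -0.25, 0.102], [0.797, -0.213, 0.192]] 2469
scene front x=0.5764-0.0813 y yaw 4.649960543815052 y range [-0.14738105 -0.14160258  0.04441273  0.04684735] 1143
top ((0.6708056926727295, -0.01764605939388275), (0.1653820425271988, 0.15038461983203888), 3.8354990482330322) 1057
right nbrs [[0.655, -0.218, 0.021], [0.663, -0.214, 0.022], [0.674, -0.212, 0.023]] 4
```

```bash
R='{}'; python3 -m pendant '[{"dp":[0,0,0],"turn":-0.477,"hand":1},{"dp":[0,0,0],"turn":-0.477,"hand":1},{"dp":[0,0,0],"turn":-0.477,"hand":1},{"dp":[0,0,0],"turn":-0.477,"hand":1},{"dp":[0,0,0],"turn":-0.477,"hand":1},{"dp":[0,0,0],"turn":-0.477,"hand":1},{"dp":[0,0,0],"turn":-0.477,"hand":1},{"dp":[0,0,0],"turn":-0.477,"hand":1},{"dp":[0,0,0],"turn":-0.477,"hand":1},{"dp":[0,0,0],"turn":-0.477,"hand":1}]' 30
python3 -m pendant '[{"dp":[-0.26,-0.93,0],"turn":0,"hand":1},{"dp":[-0.26,-0.93,0],"turn":0,"hand":1},{"dp":[-0.26,-0.93,0],"turn":0,"hand":1},{"dp":[-0.26,-0.93,0],"turn":0,"hand":1},{"dp":[-0.26,-0.93,0],"turn":0,"hand":1},{"dp":[-0.26,-0.93,0],"turn":0,"hand":1},{"dp":[-0.26,-0.93,0],"turn":0,"hand":1},{"dp":[-0.26,-0.93,0],"turn":0,"hand":1},{"dp":[-0.26,-0.93,0],"turn":0,"hand":1},{"dp":[-0.26,-0.93,0],"turn":0,"hand":1}]'
python3 -c "from h import *;st()"
```

```text
clock: 1.53
tcp_pos: [0.2656, 0.5933, 0.2313]
tool_rot: [[-0.997, -0.081, 0.0], [-0.081, 0.997, -0.0], [-0.0, -0.0, -1.0]]
ft_force: [-0.4, 0.2, -0.3]
width: 0.0001
finger_force: 0.0
clock: 2.37
tcp_pos: [0.3323, 0.4111, 0.2315]
tool_rot: [[-0.997, -0.079, 0.0], [-0.079, 0.997, 0.0], [-0.0, 0.0, -1.0]]
ft_force: [-0.2, -0.2, 0.3]
width: -0.0003
finger_force: 0.0
t 2.37 tcp [0.3323 0.4111 0.2315] yaw_x -175.49 F [-0.2 -0.2  0.3] w -0.0 qp [-48.  25.  -8. 102.   4.  54.  37.]
```

```bash
python3 -m pendant '[{"dp":[-0.26,-0.93,0],"turn":0,"hand":1},{"dp":[-0.26,-0.93,0],"turn":0,"hand":1},{"dp":[-0.26,-0.93,0],"turn":0,"hand":1},{"dp":[-0.26,-0.93,0],"turn":0,"hand":1},{"dp":[-0.26,-0.93,0],"turn":0,"hand":1},{"dp":[-0.26,-0.93,0],"turn":0,"hand":1},{"dp":[-0.26,-0.93,0],"turn":0,"hand":1},{"dp":[-0.26,-0.93,0],"turn":0,"hand":1},{"dp":[-0.26,-0.93,0],"turn":0,"hand":1},{"dp":[-0.26,-0.93,0],"turn":0,"hand":1}]' |grep tcp
python3 -m pendant '[{"dp":[-0.26,-0.93,0],"turn":0,"hand":1},{"dp":[-0.26,-0.93,0],"turn":0,"hand":1},{"dp":[-0.26,-0.93,0],"turn":0,"hand":1},{"dp":[-0.26,-0.93,0],"turn":0,"hand":1},{"dp":[-0.26,-0.93,0],"turn":0,"hand":1},{"dp":[-0.26,-0.93,0],"turn":0,"hand":1},{"dp":[-0.26,-0.93,0],"turn":0,"hand":1},{"dp":[-0.26,-0.93,0],"turn":0,"hand":1},{"dp":[-0.26,-0.93,0],"turn":0,"hand":1},{"dp":[-0.26,-0.93,0],"turn":0,"hand":1}]' |grep tcp
python3 -m pendant '[{"dp":[-0.2,-0.93,0],"turn":0,"hand":1},{"dp":[-0.2,-0.93,0],"turn":0,"hand":1},{"dp":[-0.2,-0.93,0],"turn":0,"hand":1},{"dp":[-0.2,-0.93,0],"turn":0,"hand":1},{"dp":[-0.2,-0.93,0],"turn":0,"hand":1},{"dp":[-0.2,-0.93,0],"turn":0,"hand":1},{"dp":[-0.2,-0.93,0],"turn":0,"hand":1},{"dp":[-0.2,-0.93,0],"turn":0,"hand":1},{"dp":[0,-0.5,0],"turn":0,"hand":1},{"dp":[0,0,0],"turn":0,"hand":1}]'
python3 - <<'E'
from h import *
import cv2
st()
im,d=vision.capture('top');cv2.imwrite('pics/top2.png',im[:,:,::-1])
P=cloud('top',im,d)
for t in ('slat_door',):
  for o in vision.outline_of('top',t)[:1]:
    D=P[o['mask']&(d>0)];D=D[(D[:,2]>.05)&(D[:,2]<.185)];m=abs(D[:,0]-np.median(D[:,0]))<.02
    for _ in range(4):
        k=np.polyfit(D[m,1],D[m,0],1);m=abs(D[:,0]-np.polyval(k,D[:,1]))<.004
    print(o['confidence'],k,D[m][:,1].min(),D[m][:,1].max())
E
```

```text
tcp_pos: [0.3988, 0.2297, 0.2316]
tcp_pos: [0.4653, 0.0484, 0.2316]
clock: 4.87
tcp_pos: [0.5092, -0.1095, 0.2313]
tool_rot: [[-0.997, -0.074, 0.0], [-0.074, 0.997, -0.002], [0.0, -0.002, -1.0]]
ft_force: [0.4, -0.0, 0.3]
width: -0.0002
finger_force: 0.0
t 4.87 tcp [ 0.5092 -0.1095  0.2313] yaw_x -175.76 F [ 0.4 -0.   0.3] w -0.0 qp [ 10.  24.  -0. 103.   0.  53. 104.]
0.9 [-0.07651411  0.57478275] -0.14809091862587392 0.04536809817175974
```

```bash
python3 -m pendant '[{"dp":[0,-0.2,0.5],"turn":0,"hand":1},{"dp":[0,-0.2,0.5],"turn":0,"hand":1},{"dp":[0,-0.2,0.5],"turn":0,"hand":1},{"dp":[0,-0.2,0.5],"turn":0,"hand":1},{"dp":[-0.3,-0.2,0.5],"turn":0,"hand":1},{"dp":[-0.5,0,0.5],"turn":0,"hand":1},{"dp":[-0.5,0,0.5],"turn":0,"hand":1},{"dp":[-0.5,0,0],"turn":0,"hand":1},{"dp":[0,0,0],"turn":0,"hand":1},{"dp":[0,0,0],"turn":0,"hand":1}]'
```

```text
clock: 5.8
tcp_pos: [0.5469, -0.1236, 0.1603]
tool_rot: [[-0.997, -0.079, -0.001], [-0.079, 0.997, 0.0], [0.001, 0.0, -1.0]]
ft_force: [0.0, -0.2, -0.3]
width: 0.0003
finger_force: 0.0
```

```bash
python3 -m pendant '[{"dp":[-0.3,-0.2,0],"turn":0,"hand":1},{"dp":[-0.3,-0.15,0],"turn":0,"hand":1},{"dp":[-0.2,-0.1,0],"turn":0,"hand":1},{"dp":[-0.1,0,0],"turn":0,"hand":1},{"dp":[-0.1,0,0],"turn":0,"hand":1},{"dp":[-0.1,0,0],"turn":0,"hand":1},{"dp":[-0.1,0,0],"turn":0,"hand":1},{"dp":[0,0,0],"turn":0,"hand":1},{"dp":[0,0,0],"turn":0,"hand":1},{"dp":[0,0,0],"turn":0,"hand":1}]'
```

```text
clock: 6.63
tcp_pos: [0.5712, -0.1306, 0.1613]
tool_rot: [[-0.997, -0.079, -0.0], [-0.079, 0.997, -0.0], [0.0, 0.0, -1.0]]
ft_force: [0.3, 0.2, -0.2]
width: 0.0001
finger_force: 0.0
```

```bash
python3 -m pendant '[{"dp":[-0.06,0,0],"turn":0,"hand":1},{"dp":[-0.06,0,0],"turn":0,"hand":1},{"dp":[-0.06,0,0],"turn":0,"hand":1},{"dp":[-0.06,0,0],"turn":0,"hand":1},{"dp":[-0.06,0,0],"turn":0,"hand":1},{"dp":[-0.06,0,0],"turn":0,"hand":1},{"dp":[0,0,0],"turn":0,"hand":1},{"dp":[0,0,0],"turn":0,"hand":1},{"dp":[0,0,0],"turn":0,"hand":1},{"dp":[0,0,0],"turn":0,"hand":1}]'
```

```text
clock: 7.47
tcp_pos: [0.5786, -0.1305, 0.1613]
tool_rot: [[-0.997, -0.078, 0.0], [-0.078, 0.997, -0.0], [0.0, -0.0, -1.0]]
ft_force: [-3.2, -1.6, 2.7]
width: -0.0002
finger_force: 1.8
```

```bash
python3 -m pendant '[{"dp":[-0.05,0,0],"turn":0,"hand":1},{"dp":[-0.05,0,0],"turn":0,"hand":1},{"dp":[-0.05,0,0],"turn":0,"hand":1},{"dp":[0,0,0],"turn":0,"hand":1},{"dp":[0,0,0],"turn":0,"hand":1},{"dp":[0,0,0],"turn":0,"hand":1},{"dp":[0,0,0],"turn":0,"hand":1},{"dp":[0,0,0],"turn":0,"hand":1},{"dp":[0,0,0],"turn":0,"hand":1},{"dp":[0,0,0],"turn":0,"hand":1}]'
```

```text
clock: 8.3
tcp_pos: [0.581, -0.1304, 0.1613]
tool_rot: [[-0.997, -0.078, -0.001], [-0.078, 0.997, -0.001], [0.001, -0.001, -1.0]]
ft_force: [-4.5, -2.0, 3.0]
width: -0.0001
finger_force: 2.6
```

```bash
python3 -m pendant '[{"dp":[-0.05,0,0],"turn":0,"hand":1},{"dp":[-0.05,0,0],"turn":0,"hand":1},{"dp":[-0.05,0,0],"turn":0,"hand":1},{"dp":[0,0,0],"turn":0,"hand":1},{"dp":[0,0,0],"turn":0,"hand":1},{"dp":[0,0,0],"turn":0,"hand":1},{"dp":[0,0,0],"turn":0,"hand":1},{"dp":[0,0,0],"turn":0,"hand":1},{"dp":[0,0,0],"turn":0,"hand":1},{"dp":[0,0,0],"turn":0,"hand":1}]'
```

```text
clock: 9.13
tcp_pos: [0.581, -0.1304, 0.1613]
tool_rot: [[-0.997, -0.078, -0.008], [-0.078, 0.997, -0.0], [0.008, 0.0, -1.0]]
ft_force: [-10.6, -1.3, 8.3]
width: -0.0004
finger_force: 5.4
```

```bash
python3 -m pendant '[{"dp":[0.3,0,0],"turn":0,"hand":1},{"dp":[0.5,0,0],"turn":0,"hand":1},{"dp":[0.6,0,0],"turn":0,"hand":1},{"dp":[0.7,0,0],"turn":0,"hand":1},{"dp":[0.8,0,0],"turn":0,"hand":1},{"dp":[0.8,0,0],"turn":0,"hand":1},{"dp":[0.8,0,0],"turn":0,"hand":1},{"dp":[0.8,0,-0.8],"turn":0,"hand":1},{"dp":[0.5,0,-1],"turn":0,"hand":1},{"dp":[0,0,-1],"turn":0,"hand":1}]'
python3 -m pendant '[{"dp":[0,0,-1],"turn":0,"hand":1},{"dp":[0,0,-0.5],"turn":0,"hand":1},{"dp":[0,0,0],"turn":0,"hand":1},{"dp":[0,0,0],"turn":0,"hand":1},{"dp":[0,0,0],"turn":0,"hand":1},{"dp":[0,0,0],"turn":0,"hand":1},{"dp":[0,0,0],"turn":0,"hand":1},{"dp":[0,0,0],"turn":0,"hand":1},{"dp":[0,0,0],"turn":0,"hand":1},{"dp":[0,0,0],"turn":0,"hand":1}]'
cat > door.py <<'E'
from h import *
import cv2,sys
st()
for c in ('top','scene'):
  im,d=vision.capture(c);cv2.imwrite(f'pics/{c}{sys.argv[1]}.png',im[:,:,::-1]);np.savez(f'{c}{sys.argv[1]}.npz',im=im,d=d)
  P=cloud(c,im,d)
  for o in vision.outline_of(c,'slat_door')[:1]:
    D=P[o['mask']&(d>0)];D=D[(D[:,2]>.05)&(D[:,2]<.205)]
    v=cv2.fitLine(D[:,:2].astype(np.float32),cv2.DIST_HUBER,0,.01,.01).ravel()
    print(c,o['confidence'],'angle from shut',np.degrees(np.arctan2(abs(v[0]),abs(v[1])))*np.sign(v[0]*v[1])+4.5,v,D.min(0).round(3),D.max(0).round(3))
E
python3 door.py 3
```

```text
clock: 9.97
tcp_pos: [0.4682, -0.1383, 0.2177]
tool_rot: [[-0.997, -0.078, 0.001], [-0.078, 0.997, 0.001], [-0.001, 0.001, -1.0]]
ft_force: [0.7, -0.0, -0.1]
width: -0.0
finger_force: 0.0
clock: 10.8
tcp_pos: [0.4689, -0.1388, 0.247]
tool_rot: [[-0.997, -0.079, -0.0], [-0.079, 0.997, 0.0], [0.0, 0.0, -1.0]]
ft_force: [0.7, 0.2, -0.3]
width: 0.0003
finger_force: 0.0
t 10.8 tcp [ 0.4689 -0.1388  0.247 ] yaw_x -175.49 F [ 0.7  0.2 -0.3] w 0.0 qp [ 14.  20.  -0. 106.   0.  54. 108.]
top 0.9 angle from shut 19.677792 [ 0.2618151   0.96511805  0.55365634 -0.0212596 ] [ 0.518 -0.141  0.05 ] [0.592 0.048 0.205]
scene 0.74 angle from shut 19.474401 [ 0.25838748  0.9660414   0.5506997  -0.03886047] [ 0.519 -0.138  0.05 ] [0.75  0.05  0.203]
```

View pics/top3.png

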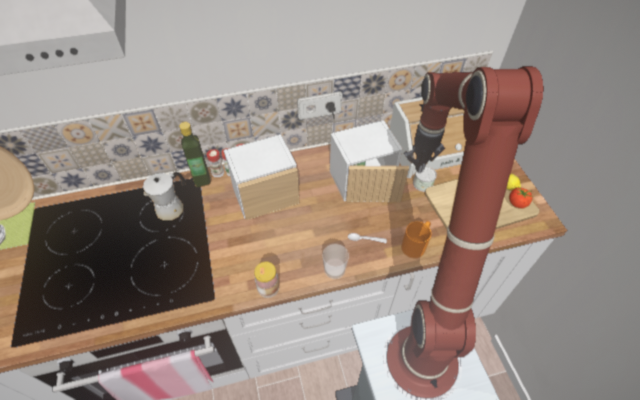

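Door is ajar at about 20° (slats now centred around (378,185)). The plain cupboard is still shut. Next I'll move over the door to the gap.

```bash
python3 -m pendant '[{"dp":[-0.7,0.17,0],"turn":0,"hand":1},{"dp":[-0.7,0.17,0],"turn":0,"hand":1},{"dp":[-0.7,0.17,0],"turn":0,"hand":1},{"dp":[-0.7,0.17,0],"turn":0,"hand":1},{"dp":[-0.7,0.17,0],"turn":0,"hand":1},{"dp":[-0.7,0.17,0],"turn":0,"hand":1},{"dp":[-0.7,0.17,0],"turn":0,"hand":1},{"dp":[-0.55,0.17,0],"turn":0,"hand":1},{"dp":[0,0,0],"turn":0,"hand":1},{"dp":[0,0,0],"turn":0,"hand":1}]'
```

```text
clock: 11.83
tcp_pos: [0.5753, -0.1028, 0.2469]
tool_rot: [[-0.997, -0.079, -0.001], [-0.079, 0.997, 0.0], [0.001, 0.0, -1.0]]
ft_force: [-0.4, -0.1, -0.7]
width: -0.0001
finger_force: 0.0
```

```bash
python3 -m pendant '[{"dp":[0,0,0.5],"turn":0,"hand":1},{"dp":[0,0,0.5],"turn":0,"hand":1},{"dp":[0,0,0.5],"turn":0,"hand":1},{"dp":[0,0,0.5],"turn":0,"hand":1},{"dp":[0,0,0.5],"turn":0,"hand":1},{"dp":[0,0,0.5],"turn":0,"hand":1},{"dp":[0,0,0.5],"turn":0,"hand":1},{"dp":[0,0,0.5],"turn":0,"hand":1},{"dp":[0,0,0.4],"turn":0,"hand":1},{"dp":[0,0,0],"turn":0,"hand":1}]'
python3 - <<'E'
# finger-centre path, tool fixed yaw: door pushed to theta with finger half-size box 11 x 14.5
import numpy as np
a=np.radians(4.5);R=np.array([[np.cos(a),-np.sin(a)],[np.sin(a),np.cos(a)]]);H=np.array([.678,-.043])+R@[-.083,.098]
tool=np.array([[-1,0],[0,1]]) # cup->tool
for th,r in((.4,.15),(.6,.15),(.8,.15),(1.0,.148),(1.2,.145),(1.4,.14),(1.57,.14)):
    n=np.array([np.cos(th),-np.sin(th)]);e=np.array([-np.sin(th),-np.cos(th)])
    off=.011*abs(n[0])+.0145*abs(n[1])
    p=np.array([-.083,.098])+r*e+off*n
    print(th,'cup',p.round(4),'world',(np.array([.678,-.043])+R@p).round(4),'tool units from cup origin',(tool@p/.02).round(2))
E
```

```text
clock: 12.67
tcp_pos: [0.5742, -0.1029, 0.1571]
tool_rot: [[-0.997, -0.079, -0.004], [-0.079, 0.997, 0.001], [0.004, 0.001, -1.0]]
ft_force: [-0.2, -0.5, -0.5]
width: 0.0003
finger_force: 0.0
0.4 cup [-0.1269 -0.0463] world [ 0.5551 -0.0991] tool units from cup origin [ 6.34 -2.32]
0.6 cup [-0.1534 -0.0355] world [ 0.5278 -0.0905] tool units from cup origin [ 7.67 -1.78]
0.8 cup [-0.178  -0.0195] world [ 0.5021 -0.0764] tool units from cup origin [ 8.9  -0.97]
1.0 cup [-0.1977  0.0028] world [ 0.4807 -0.0558] tool units from cup origin [9.89 0.14]
1.2 cup [-0.2118  0.0291] world [ 0.4646 -0.0306] tool units from cup origin [10.59  1.46]
1.4 cup [-0.2182  0.0583] world [ 0.4559 -0.002 ] tool units from cup origin [10.91  2.91]
1.57 cup [-0.223   0.0834] world [0.4492 0.0226] tool units from cup origin [11.15  4.17]
```

```bash
python3 -m pendant '[{"dp":[0.23,0.05,0],"turn":0,"hand":1},{"dp":[0.23,0.06,0],"turn":0,"hand":1},{"dp":[0.23,0.07,0],"turn":0,"hand":1},{"dp":[0.23,0.08,0],"turn":0,"hand":1},{"dp":[0.23,0.08,0],"turn":0,"hand":1},{"dp":[0.23,0.08,0],"turn":0,"hand":1},{"dp":[0.23,0.09,0],"turn":0,"hand":1},{"dp":[0.23,0.09,0],"turn":0,"hand":1},{"dp":[0.23,0.1,0],"turn":0,"hand":1},{"dp":[0.23,0.1,0],"turn":0,"hand":1}]'
python3 -m pendant '[{"dp":[0.24,0.14,0],"turn":0,"hand":1},{"dp":[0.24,0.15,0],"turn":0,"hand":1},{"dp":[0.24,0.16,0],"turn":0,"hand":1},{"dp":[0.24,0.18,0],"turn":0,"hand":1},{"dp":[0.23,0.19,0],"turn":0,"hand":1},{"dp":[0.22,0.2,0],"turn":0,"hand":1},{"dp":[0.21,0.21,0],"turn":0,"hand":1},{"dp":[0.2,0.22,0],"turn":0,"hand":1},{"dp":[0.19,0.23,0],"turn":0,"hand":1},{"dp":[0.18,0.24,0],"turn":0,"hand":1}]'
python3 door.py 4
```

```text
clock: 13.5
tcp_pos: [0.5282, -0.0904, 0.1596]
tool_rot: [[-0.997, -0.079, 0.001], [-0.079, 0.997, 0.0], [-0.001, -0.0, -1.0]]
ft_force: [0.8, 0.4, 1.4]
width: -0.0001
finger_force: 0.8
clock: 14.33
tcp_pos: [0.4813, -0.0556, 0.1594]
tool_rot: [[-0.997, -0.079, 0.0], [-0.079, 0.997, -0.0], [-0.0, -0.0, -1.0]]
ft_force: [1.5, 0.0, 2.1]
width: -0.0002
finger_force: 0.9
t 14.33 tcp [ 0.4813 -0.0556  0.1594] yaw_x -175.49 F [1.5 0.  2.1] w -0.0 qp [  5.  26.  -1. 113.   1.  40.  98.]
top 0.96 angle from shut 56.944794 [ 0.79276645  0.6095255   0.49622604 -0.0055786 ] [ 0.423 -0.071  0.05 ] [0.699 0.055 0.203]
scene 0.95 angle from shut 57.93235 [0.803154   0.5957715  0.5045921  0.00182819] [ 0.42  -0.071  0.05 ] [0.698 0.058 0.204]
```

```bash
python3 -m pendant '[{"dp":[0.14,0.2,0],"turn":0,"hand":1},{"dp":[0.13,0.2,0],"turn":0,"hand":1},{"dp":[0.12,0.2,0],"turn":0,"hand":1},{"dp":[0.1,0.2,0],"turn":0,"hand":1},{"dp":[0.09,0.2,0],"turn":0,"hand":1},{"dp":[0.08,0.2,0],"turn":0,"hand":1},{"dp":[0.07,0.2,0],"turn":0,"hand":1},{"dp":[0.06,0.2,0],"turn":0,"hand":1},{"dp":[0.06,0.2,0],"turn":0,"hand":1},{"dp":[0.05,0.2,0],"turn":0,"hand":1}]'
python3 -m pendant '[{"dp":[0.04,0.2,0],"turn":0,"hand":1},{"dp":[0.04,0.2,0],"turn":0,"hand":1},{"dp":[0.04,0.2,0],"turn":0,"hand":1},{"dp":[0.04,0.2,0],"turn":0,"hand":1},{"dp":[0.02,0.2,0],"turn":0,"hand":1},{"dp":[0.02,0.2,0],"turn":0,"hand":1},{"dp":[0.02,0.15,0],"turn":0,"hand":1},{"dp":[0,0.1,0],"turn":0,"hand":1},{"dp":[0,0.1,0],"turn":0,"hand":1},{"dp":[0,0,0],"turn":0,"hand":1}]'
python3 door.py 5
```

```text
clock: 15.37
tcp_pos: [0.46, -0.0172, 0.1593]
tool_rot: [[-0.997, -0.079, -0.001], [-0.079, 0.997, -0.0], [0.001, -0.0, -1.0]]
ft_force: [-0.8, -1.1, 1.3]
width: 0.0003
finger_force: 0.6
clock: 16.2
tcp_pos: [0.4538, 0.0138, 0.1593]
tool_rot: [[-0.997, -0.079, 0.0], [-0.079, 0.997, 0.0], [-0.0, 0.0, -1.0]]
ft_force: [-0.1, -0.3, 0.5]
width: 0.0003
finger_force: 0.1
t 16.2 tcp [0.4538 0.0138 0.1593] yaw_x -175.44 F [-0.1 -0.3  0.5] w 0.0 qp [ -4.  24.  -1. 118.   1.  38.  89.]
top 0.73 angle from shut 87.46553 [0.99247265 0.12246639 0.49110368 0.04871381] [ 0.389 -0.003  0.051] [0.582 0.061 0.202]
scene 0.85 angle from shut 88.119675 [0.9938061  0.1111276  0.4759555  0.04648768] [ 0.39  -0.061  0.05 ] [0.695 0.062 0.203]
```

```bash
python3 -m pendant '[{"dp":[0,0.1,0],"turn":0,"hand":1},{"dp":[0,0.1,0],"turn":0,"hand":1},{"dp":[0,0,0],"turn":0,"hand":1},{"dp":[0,-0.2,0],"turn":0,"hand":1},{"dp":[0,-0.5,0],"turn":0,"hand":1},{"dp":[0,-0.8,0],"turn":0,"hand":1},{"dp":[0,-1,0],"turn":0,"hand":1},{"dp":[0,-1,-0.5],"turn":0,"hand":1},{"dp":[0,-0.8,-1],"turn":0,"hand":1},{"dp":[0,-0.5,-1],"turn":0,"hand":1}]'
python3 -m pendant '[{"dp":[0,-0.5,-1],"turn":0,"hand":1},{"dp":[0,0,-1],"turn":0,"hand":1},{"dp":[0,0,-1],"turn":0,"hand":1},{"dp":[0,0,0],"turn":0,"hand":1},{"dp":[0,0,0],"turn":0,"hand":1},{"dp":[0,0,0],"turn":0,"hand":1},{"dp":[0,0,0],"turn":0,"hand":1},{"dp":[0,0,0],"turn":0,"hand":1},{"dp":[0,0,0],"turn":0,"hand":1},{"dp":[0,0,0],"turn":0,"hand":1}]'
python3 door.py 6
```

```text
clock: 17.23
tcp_pos: [0.4601, -0.0821, 0.2093]
tool_rot: [[-0.997, -0.075, -0.002], [-0.075, 0.997, -0.001], [0.002, -0.001, -1.0]]
ft_force: [0.3, -0.0, 0.1]
width: 0.0001
finger_force: 0.0
clock: 18.07
tcp_pos: [0.4615, -0.0885, 0.2687]
tool_rot: [[-0.997, -0.079, -0.001], [-0.079, 0.997, 0.0], [0.001, 0.0, -1.0]]
ft_force: [0.0, 0.1, 0.3]
width: 0.0001
finger_force: 0.0
t 18.07 tcp [ 0.4615 -0.0885  0.2687] yaw_x -175.48 F [0.  0.1 0.3] w 0.0 qp [  9.  17.  -1. 107.   0.  56. 102.]
top 0.92 angle from shut 88.70523 [0.9948899  0.10096543 0.45151076 0.04679978] [ 0.386 -0.001  0.05 ] [0.584 0.061 0.203]
scene 0.81 angle from shut 89.307556 [0.99589634 0.0905011  0.47714922 0.04961739] [ 0.39  -0.063  0.05 ] [0.698 0.063 0.204]
```

View pics/top6.png

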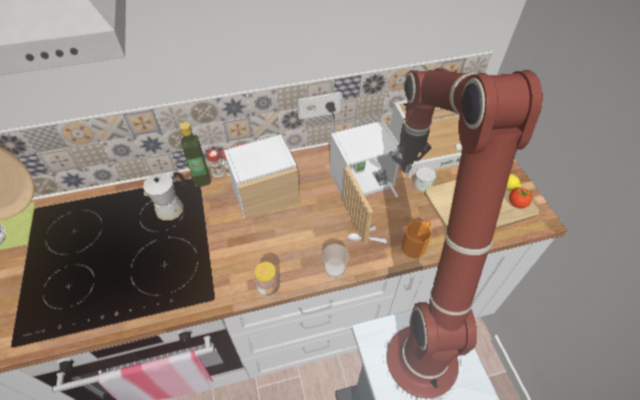

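The door stands square (slats at about (355,205)). The plain cupboard is shut, and the mug (417,240), glass (335,260) and jar (265,278) haven't moved.

```bash
python3 -c "from bench import close_job;print(close_job())"
```

```text
the job is handed in; nothing more can be done
None
```

The slatted door now stands about square to its cupboard (measured at roughly 89°), the plain cupboard is still shut, the mug, glass and jam jar look unmoved in the pictures, and the job was handed in at about 18 s.

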